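# Set up a soil leaching column

## Task

Lower the white tube over the blue spigot until its red lugs stand on the grey ring, clockwise of the slots; turn it back (anticlockwise from above) until they fall into the slots, then forward (clockwise) to the stop so that it locks under the ring. Then fit the blue cap fully home in the tube's top. Drop neither, and leave the pan, beaker, crate and brush where they are.

Things in the scene. Friction and masses are not known exactly. Their poses are not given: they have to be found in the camera images.
- column_center (a point): Loose white rigid tube, upright, 58 mm outside and 48 mm inside diameter, 130 mm tall, open at both ends, 0.25 kg; this point is its middle, on its axis 65 mm above its foot; z up. Three red lugs stick out at its foot at 0, 120 and 240 degrees from its own x axis: each reaches 39 mm from the axis, is 10 mm wide and occupies the lowest 6.5 mm. Grip it across the outside of its upper half.
- column_foot (a point): Centre of the tube's lower end, on its axis; axes as the tube's.
- column_top (a point): Centre of the tube's open upper end, 130 mm above the foot.
- lug0 (a point): Centre of the red lug on the tube's own +x side, 34 mm from the axis, 3 mm above the foot.
- lug1 (a point): The same for the lug 120 degrees anticlockwise (seen from above) from lug0.
- lug2 (a point): The same for the lug 240 degrees anticlockwise from lug0.
- base: Base fixed to the bench, a white disc of 124 mm diameter, 4 mm thick; origin at the centre of its underside, z up. At its centre a blue spigot; round it, from 32 to 47 mm off the axis, a flat grey ring, top 18 mm and underside 13 mm above the origin, with three slots 32 degrees wide centred at 0, 120 and 240 degrees from the base's x axis. The floor under ring and slots is at 4 mm.
- spigot_top (a point): Centre of the spigot's top, 52 mm above the base's origin. The spigot is 45 mm in diameter, its top 8 mm tapered to 34 mm.
- slot0 (a point): Centre of the slot on the base's +x side, 37 mm off the axis, at the ring's top. At the anticlockwise end of each slot an orange stop, 11 degrees wide, rises to 28 mm above the base's origin: a lug turned anticlockwise along the ring's top meets it and can then drop into the slot. Lugs set down 15 to 80 degrees clockwise of the slots stand on the ring.
- lock0 (a point): Where the lug from slot0 ends, under the ring: 46 degrees clockwise of the slot, 34 mm off the axis, 7 mm above the base's origin. With the tube's foot on the floor the lugs pass clockwise (negative yaw) under the ring with 2.5 mm to spare, up to hidden stops just past here; 30 degrees or more is locked.
- cap_center (a point): Loose blue cap, upright, 56 mm tall, 0.12 kg; this point is half-way up its axis, 28 mm above its underside. From below: a plug 43 mm in diameter (tapered to 35 mm at its foot), 14 mm high; a flange 68 mm in diameter, 8 mm thick; a yellow grip knob 30 mm in diameter, 34 mm high. The plug goes into the tube's top until the flange lies on the rim.
- cap_flange (a point): Centre of the underside of the cap's flange, 14 mm above the cap's underside; lies at the tube's top when home.
- pan: Loose round steel pan, 150 mm wide, 40 mm tall, origin at the centre of its underside; a bystander beyond the work.
- beaker: Loose glass beaker, 68 mm wide, 90 mm tall, origin at the centre of its underside; a bystander beyond the work.
- crate: Loose open blue crate, 200 x 280 x 70 mm, origin at the centre of its underside; a bystander at the left.
- brush: Loose hand brush lying on the bench; a bystander at the right.
- column: The white tube itself (see column_center); origin at the centre of its foot, x axis through lug0.
- cap: The blue cap itself (see cap_center); origin at the centre of its underside.
There are look-alikes about, which are no part of the job. What is meant by the cap is not brown, purple or turquoise, and is the larger of those in its own colour.

How it is judged (in metres and radians):
On the way, in this order (a step that is already met when the one before it is completed fails the run):
1. the tube is over the spigot, its lugs standing on the ring clockwise of the slots (horizontal distance between column_foot and base below 0.005 m and z of column_foot in the frame of base between 0.015 and 0.025 m and ((y of lug0 in the frame of base below -0.007 m and x of lug0 in the frame of base above 0.002 m) or (y of lug1 in the frame of base below -0.007 m and x of lug1 in the frame of base above 0.002 m) or (y of lug2 in the frame of base below -0.007 m and x of lug2 in the frame of base above 0.002 m))), for 0.2 s.
2. turned back, its lugs have fallen into the slots (horizontal distance between column_foot and base below 0.005 m and z of column_foot in the frame of base below 0.009 m and ((y of lug0 in the frame of base between -0.011 and 0.011 m and x of lug0 in the frame of base above 0.02 m) or (y of lug1 in the frame of base between -0.011 and 0.011 m and x of lug1 in the frame of base above 0.02 m) or (y of lug2 in the frame of base between -0.011 and 0.011 m and x of lug2 in the frame of base above 0.02 m))), for 0.1 s.
3. turned forward, its lugs are locked under the ring (horizontal distance between column_foot and base below 0.005 m and z of column_foot in the frame of base below 0.009 m and ((y of lug0 in the frame of base below -0.016 m and x of lug0 in the frame of base above 0.01 m) or (y of lug1 in the frame of base below -0.016 m and x of lug1 in the frame of base above 0.01 m) or (y of lug2 in the frame of base below -0.016 m and x of lug2 in the frame of base above 0.01 m))), for 0.2 s.
At the end, for the whole second after the job is handed in: Tube upright (0.06 rad) on the spigot within 5 mm of its axis, foot at most 9 mm above the base origin, lugs 28 degrees or more clockwise of the slots; cap within 5 mm of the tube axis, not tilted over 0.06 rad, flange within 3 mm of the rim; both released and at rest (all of step 3 and angle between column_foot's own z axis and vertical below 0.06 rad and horizontal distance between cap_flange and column_top below 0.005 m and z of cap_flange in the frame of column_top between -0.004 and 0.003 m and angle between the z axis of cap_flange and the z axis of column_top, either way round below 0.06 rad and angle between cap_flange's own z axis and vertical below 0.1 rad and linear speed of each of column, cap below 0.02 m/s); the robot touches nothing.
It fails at once if the tube is dropped onto the base (faster than 0.7 m/s close to it) (horizontal distance between column_foot and base below 0.03 m and linear speed of column above 0.7 m/s).
It fails at once if the cap is dropped onto the tube (faster than 0.7 m/s close to it) (horizontal distance between cap_flange and column_top below 0.03 m and linear speed of cap above 0.7 m/s).
It fails at once if the pan, beaker, crate or brush is moved more than 30 mm (distance of any of pan, beaker, crate, brush from where it was at the start of the episode above 0.03 m).
It also fails if it takes over 67 s, if anything falls off the work surface, if the arm or the gripper's body presses on something with over 40 N, if the wrist force passes 120 N, or if a joint passes its speed limit or range.

## Robot

A 6-joint arm with a two-finger parallel gripper is mounted at the origin on the work surface. World frame = base frame: x ahead of the robot, y to its left, z up, the work surface at z = 0. Lengths are in mm, angles in rad, forces in N, time in s.
With the tool pointing down it reaches from about 400 to 925 mm from the base axis. Payload 12.5 kg.
Tool frame: the origin (TCP) lies between the finger pads; the fingertips stand 14 mm ahead of it and the grasp point (between the pads) lies 5 mm behind it; z points along the fingers, y is the line along which they close (so a half turn about z gives the same grasp; the last joint's range is limited). The gripper opens to 95 mm and grips with 3 to 60 N. Pads are 20 mm wide; open, the fingers measure 119 mm over their backs; the gripper's body (75 mm by 180 mm) begins 59 mm behind the grasp point.
Start: joints at [-1.275, 0.491, 1.559, -0, 1.092, -0.106], TCP at [244.447, -575.235, 195.061] pointing down, gripper open.
Joint ranges: [-3.1, 3.1], [-0.84, 2.19], [0.05, 2.79], [-1.13, 4.28], [0.06, 2.93], [-2.69, 2.69]. Speed limits (rad/s): [2.22, 2.22, 2.79, 3.14, 3.14, 3.14].

## Interface

Orientations are given as a rotation vector (axis times angle).
In Python, from bench import robot, grab_frame, ticket gives the robot as it stands.
- The arm moves only by the tool apply_moves, never from a script. Its argument "targets" is a list of rows, each an object of numbers: "tx", "ty", "tz": the shift along the tool's x, y, z in m; "ax", "ay", "az": the turn, a rotation vector about the tool's x, y, z in degrees; "gripper": the finger opening in m, from 0 to 0.0951. A call has 1 to 20 rows; each row is the pose to reach, as a shift and turn from the pose commanded when the call began, along the tool's axes at that moment; what a row does not reach only later rows make up. A row lasts 1/12 s, in which the tool goes at most 41.7 mm and 7.16 degrees, less where a joint would pass 70% of its speed; a pose out of reach is approached as far as the arm can. A call with a gripper value outside its range is refused whole. The fingers move at their own pace and stop on an object; "squeeze" is the grip in N (left out, the last holds). Time passes only in rows, so rows that repeat a pose let the fingers close. It gives the time, the measured TCP pose, the force, the opening and the grip force at its end, in the units of the state.
- robot.get_obs(): the state, without advancing time (a new reading comes with each control period).
- grab_frame(name): name is "scene" or "top"; returns a dict with "img" (400x640x3 uint8, red, green, blue), "range_z" (400x640 float32, mm along the optical axis (not along the pixel's ray), 0 where there is no reading), "mtx" (3x3 intrinsics, pixels), "distortion" ([k1, k2, p1, p2, k3] as OpenCV has them; the pictures are not rectified), "world_from_camera" (4x4, takes a point from camera to world coordinates). Camera axes: x right, y up, looking along -z (the intrinsics and any distortion apply to the point x, -y, -z); pixel columns grow to the right and rows downward; lengths in mm; the calibration is good to about 2 mm. A picture is of the moment at which its call begins.
- ticket.close_job(): hands the job in; it is judged then, once.
The state is a dict: "time_s": time; "joint_positions": joint angles; "joint_velocities": joint speeds; "joint_efforts": joint torques, N m; "position": TCP position; "tool_rot": TCP orientation; "contact_force": force on the tool from outside, world axes, zero at the start; "wrist_torque": the same for the moment, N m; "gripper_width": opening from 0.0 (shut) to 1.0 (fully open); "finger_force": force on a finger pad.
Only numpy, scipy, OpenCV 4.12 (cv2) and the standard library are available. Lean on these libraries where they do the work, as an engineer would, in place of code of your own. Each camera call takes 0.05 s, during which the arm holds its last target. There are 200 camera calls.

## Working session

There is one attempt and no reset: what is moved stays moved. The work goes in short steps, Python scripts to look and compute and a tool call to move; the robot and the scene stay as the last step left them, time stands still between calls to the robot, and variables do not carry over. Pictures are saved under pics/ and viewed, at most 10 in all, crops included, and the job is handed in when it is done.

Besides the shell and the picture viewer there is one more tool, called after "Call:" as name(argument=value, ...) on one line, values as JSON. apply_moves: Moves the arm, as the interface text tells. Its arguments: {"type":"object","properties":{"targets":{"type":"array","items":{"type":"object","properties":{"tx":{"type":"number"},"ty":{"type":"number"},"tz":{"type":"number"},"ax":{"type":"number"},"ay":{"type":"number"},"az":{"type":"number"},"gripper":{"type":"number"}}}},"squeeze":{"type":"number"}},"required":["targets"]}

```bash
mkdir -p pics
cat > h.py <<'E'
import numpy as np, cv2
from bench import robot, grab_frame, ticket
from scipy.spatial.transform import Rotation as R
def cloud(f):
    z=f["range_z"]; h,w=z.shape
    u,v=np.meshgrid(np.arange(w),np.arange(h))
    p=cv2.undistortPoints(np.stack([u,v],-1).reshape(-1,1,2).astype(float),f["mtx"],np.array(f["distortion"])).reshape(h,w,2)
    P=np.stack([p[...,0]*z,-p[...,1]*z,-z,np.ones_like(z)],-1)@np.array(f["world_from_camera"]).T
    P=P[...,:3]; P[z<=0]=np.nan; return P
def save(n,im): cv2.imwrite("pics/"+n,cv2.cvtColor(im,cv2.COLOR_RGB2BGR))
E
python3 - <<'E'
from h import *
for n in("top","scene"):
    f=grab_frame(n); save(n+"0.png",f["img"]); np.save(n+"0.npy",cloud(f)); np.save(n+"0i.npy",f["img"])
    print(n,np.round(f["world_from_camera"],2).tolist(),f["mtx"])
o=robot.get_obs();print(o); print(R.from_rotvec(o["tool_rot"]).as_matrix().round(3))
E
```

```text
top [[0.02, 0.98, -0.18, 397.28], [-1.0, 0.02, -0.0, 47.33], [0.0, 0.18, 0.98, 1252.84], [0.0, 0.0, 0.0, 1.0]] [[369.15460203   0.         316.62441921]
 [  0.         369.15460203 201.67891633]
 [  0.           0.           1.        ]]
scene [[-0.85, -0.46, 0.26, 956.79], [0.53, -0.73, 0.43, 632.45], [-0.01, 0.5, 0.87, 1304.78], [0.0, 0.0, 0.0, 1.0]] [[363.24938328   0.         322.80513933]
 [  0.         363.24938328 198.30157934]
 [  0.           0.           1.        ]]
{'time_s': 0.1, 'joint_positions': array([-1.27461212e+00,  4.91502382e-01,  1.55934224e+00, -2.09416401e-05,
        1.09170483e+00, -1.05623199e-01]), 'joint_velocities': array([-1.33260762e-03, -1.47280598e-03, -1.76376460e-03,  1.93694316e-04,
       -1.47166799e-03, -1.18296266e-05]), 'joint_efforts': array([ 3.94314935e-03, -6.13619757e+01, -2.58608097e+01,  6.93671429e-02,
        4.70005721e-02, -5.95074471e-05]), 'position': array([ 244.36678065, -575.01703926,  194.53420096]), 'tool_rot': array([-3.07747006e+00, -6.26745488e-01,  1.71984041e-04]), 'contact_force': array([0.03618984, 0.0823634 , 0.36668922]), 'wrist_torque': array([ 0.02626728, -0.03177287,  0.00759343]), 'finger_force': 0.0, 'gripper_width': 0.9986344766016534}
[[ 0.92   0.391 -0.   ]
 [ 0.391 -0.92   0.001]
 [ 0.    -0.001 -1.   ]]
```

View pics/top0.png

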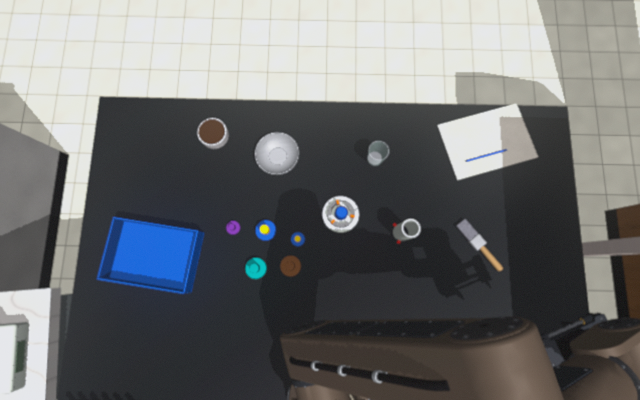

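View pics/scene0.png

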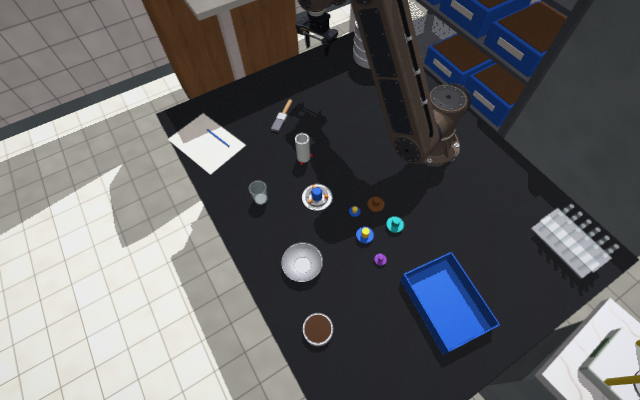

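The top view shows the tube at about (407,229), the base at (340,213) and the large blue cap with the yellow knob at (265,230). I'll enlarge these and measure from the depth.

Run:
```python
from h import *
t=np.load("top0i.npy"); s=np.load("scene0i.npy"); T=np.load("top0.npy"); S=np.load("scene0.npy")
def c(im,x,y,r=25): return cv2.resize(im[y-r:y+r,x-r:x+r],(390,290*390//390+100 if 0 else 390),interpolation=cv2.INTER_CUBIC)
a=np.hstack([c(t,340,213),c(t,402,230)]); b=np.hstack([c(s,317,196),c(s,303,150)])
save("crop.png",np.vstack([a,b])[:, :].copy() if 0 else cv2.resize(np.vstack([a,b]),(600,600)))
def rep(name,P,im,ctr,rad,zlo,zhi,mask=None):
    m=(np.hypot(P[...,0]-ctr[0],P[...,1]-ctr[1])<rad)&(P[...,2]>zlo)&(P[...,2]<zhi)
    if mask is not None: m&=mask
    q=P[m]; 
    if len(q)<3: print(name,len(q));return
    mm=(q.min(0)+q.max(0))/2
    cc,r=cv2.minEnclosingCircle(q[:,:2].astype(np.float32))
    print(name,len(q),"mean",q.mean(0).round(1),"mid",mm.round(1),"circ",np.round(cc,1),round(r,1))
for nm,P,im,px in(("top",T,t,[(340,213),(407,229),(265,230)]),("scene",S,s,[(317,196),(303,140),(365,235)])):
    I=im.astype(int); red=(I[...,0]>110)&(I[...,1]<60)&(I[...,2]<60); blue=(I[...,2]>110)&(I[...,0]<80); yel=(I[...,0]>130)&(I[...,1]>110)&(I[...,2]<90)
    cs=[P[y,x] for x,y in px]; print(nm,np.round(cs,1).tolist())
    b=cs[0][:2]
    rep("base blue top",P,im,b,60,46,60,blue); rep("base disc",P,im,b,75,1.5,8); rep("ring",P,im,b,60,15,24)
    rep("tube rim",P,im,cs[1][:2],80,122,140); rep("tube all",P,im,cs[1][:2],80,40,140)
    rep("cap knob",P,im,cs[2][:2],50,48,65); rep("flange",P,im,cs[2][:2],50,15,28)
    v,u=np.where(red); 
    for x,y in zip(u,v):
        if np.hypot(*(P[y,x,:2]-cs[1][:2]))<110: print("red",x,y,P[y,x].round(1),I[y,x])
    org=(I[...,0]>150)&(I[...,1]>60)&(I[...,1]<150)&(I[...,2]<90)
    v,u=np.where(org)
    for x,y in zip(u,v):
        if np.hypot(*(P[y,x,:2]-b))<70: print("org",x,y,P[y,x].round(1),I[y,x])
```

```text
top [[580.9, -28.6, 51.9], [539.1, -261.3, -3.3], [519.4, 215.2, 53.0]]
base blue top 107 mean [584.8 -31.1  51.3] mid [584.9 -30.4  52.5] circ [585.  -31.4] 20.1
base disc 559 mean [582.  -29.4   4.1] mid [580.4 -29.8   4.7] circ [580.9 -28.6] 74.9
ring 198 mean [586.  -30.1  18.5] mid [584.7 -32.3  19.5] circ [586.3 -32. ] 47.1
tube rim 106 mean [ 528.2 -238.9  129.3] mid [ 527.6 -238.4  128.7] circ [ 529.  -238.1] 29.3
tube all 329 mean [ 528.  -237.8   96.9] mid [ 527.6 -238.3   87.3] circ [ 528.9 -238.2] 29.3
cap knob 66 mean [523.3 218.9  55.1] mid [522.4 218.4  55.1] circ [523.9 219.2] 14.8
flange 246 mean [523.2 217.9  21.4] mid [524.7 218.   21.4] circ [523.9 219.2] 33.8
red 394 223 [ 557.9 -215.9    3.1] [121  31  33]
red 393 224 [ 554.  -211.7    6.7] [124  30  32]
red 394 224 [ 554.3 -215.5    4.8] [147  29  27]
red 395 224 [ 554.1 -218.5    6.6] [138  34  31]
red 394 225 [ 550.5 -214.7    8.1] [140  33  29]
red 395 225 [ 550.6 -218.3    7.4] [142  45  43]
red 398 240 [ 5.007e+02 -2.292e+02 -1.000e-01] [126  54  50]
red 397 241 [ 496.8 -224.4    5.8] [114  26  27]
red 398
[... 2019 characters left out ...]
] mid [521.7 220.6  55.5] circ [523.1 220.5] 14.4
flange 158 mean [527.2 224.   21.9] mid [522.9 220.   21.3] circ [524.3 220.1] 34.8
red 310 155 [ 498.4 -225.1   11. ] [126  47  47]
red 311 155 [ 494.3 -223.5    9.8] [134  21  20]
red 301 162 [ 550.5 -215.3    8.6] [138  24  22]
red 302 162 [ 546.  -214.5    6.2] [121  56  54]
red 301 163 [ 552.1 -212.9    5.1] [149  29  26]
org 313 187 [579.4 -65.4  29.9] [203 132  68]
org 325 196 [560.6  -2.3  30.2] [175  99  32]
org 326 196 [556.8  -0.7  29. ] [202 121  44]
org 327 196 [554.1   2.6  31.3] [188 111  38]
org 311 200 [618.8 -16.   31.6] [199 120  43]
org 309 201 [628.4 -15.6  33.2] [225 149  69]
org 310 201 [622.9 -17.6  24.9] [197 119  42]
```

View pics/crop.png

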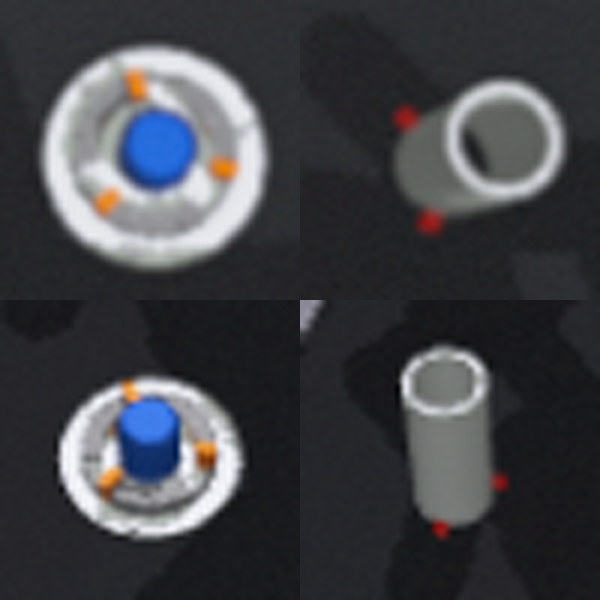

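The crops show the orange stops about 17° anticlockwise of each base axis direction, so base yaw is about −4.5° (mod 120). They also show two red lugs, at about 44° and 164°. Positions averaged over both cameras are base (585,−30), tube (528,−237.5) and cap (523.5,219.7). Next I move above the tube.

Call:
apply_moves(targets=[{"tx": 0.393,"ty": -0.2,"gripper": 0.095},{"tx": 0.393,"ty": -0.2,"gripper": 0.095},{"tx": 0.393,"ty": -0.2,"gripper": 0.095},{"tx": 0.393,"ty": -0.2,"gripper": 0.095},{"tx": 0.393,"ty": -0.2,"gripper": 0.095},{"tx": 0.393,"ty": -0.2,"gripper": 0.095},{"tx": 0.393,"ty": -0.2,"gripper": 0.095},{"tx": 0.393,"ty": -0.2,"gripper": 0.095},{"tx": 0.393,"ty": -0.2,"gripper": 0.095},{"tx": 0.393,"ty": -0.2,"gripper": 0.095},{"tx": 0.393,"ty": -0.2,"gripper": 0.095},{"tx": 0.393,"ty": -0.2,"gripper": 0.095},{"tx": 0.393,"ty": -0.2,"gripper": 0.095},{"tx": 0.393,"ty": -0.2,"gripper": 0.095},{"tx": 0.393,"ty": -0.2,"gripper": 0.095},{"tx": 0.393,"ty": -0.2,"gripper": 0.095}])

```text
schema error: expected keys tx, ty, tz, ax, ay, az, gripper
```

Run:
```python
from h import *
# base yaw from grey level around ring top (r=39, z=18.. slots look white/lower)
for n,c in(("top",(585,-31)),("scene",(585,-28.3))):
    f=grab_frame(n); save(n+"1.png",f["img"])
    a=np.radians(np.arange(0,360,4)); W=np.linalg.inv(f["world_from_camera"])
    P=np.c_[c[0]+40*np.cos(a),c[1]+40*np.sin(a),np.full(len(a),18),np.ones(len(a))]@W.T
    uv=cv2.projectPoints((P[:,:3]*[1,-1,-1]),np.zeros(3),np.zeros(3),f["mtx"],np.array(f["distortion"]))[0][:,0]
    I=f["img"]; s=cv2.remap(I,uv[:,:1].astype(np.float32),uv[:,1:].astype(np.float32),cv2.INTER_LINEAR)[:,0]
    print(n); k=len(a)//3
    for i in range(k): print(4*i,s[i],s[i+k],s[i+2*k])
```

```text
top
0 [204 200 203] [155 160 156] [182 188 186]
4 [209 182 169] [158 153 144] [174 175 170]
8 [220 160 113] [181 147 120] [168 154 143]
12 [228 140  53] [214 138  73] [179 125  92]
16 [221 128  18] [221 135  47] [205 122  38]
20 [173 114  71] [213 136  63] [222 130  19]
24 [138 117 108] [186 141 113] [216 134  48]
28 [127 126 130] [159 145 141] [184 134 100]
32 [135 135 140] [147 146 148] [158 142 136]
36 [140 141 145] [146 146 149] [148 145 147]
40 [141 141 145] [146 146 150] [145 146 149]
44 [140 141 144] [148 147 151] [145 146 149]
48 [139 140 144] [149 148 151] [146 146 150]
52 [140 140 144] [149 148 151] [147 147 150]
56 [138 137 141] [147 146 151] [149 150 152]
60 [141 141 144] [148 147 151] [152 152 155]
64 [144 144 147] [150 149 153] [152 153 155]
68 [145 146 149] [149 148 153] [147 148 151]
72 [145 146 148] [149 148 152] [146 146 149]
76 [144 145 146] [146 146 149] [145 145 148]
80 [146 147 149] [141 140 143] [145 146 148]
84 [147 147 149] [141 141 144] [144 145 147]
88 [147 148 150] [145 144 148] [146 146 149]
92 [149 150 152] [146 147 150] [147 148 150]
96 [158 159 162] [1
[... 913 characters left out ...]
6 171] [157 156 161]
60 [135 134 139] [170 168 174] [160 159 164]
64 [140 139 144] [171 170 176] [163 163 168]
68 [149 148 153] [170 169 174] [163 162 167]
72 [154 153 158] [166 165 171] [163 162 168]
76 [142 142 146] [166 164 170] [162 162 167]
80 [138 137 141] [164 163 169] [163 162 168]
84 [145 143 148] [162 162 168] [162 162 167]
88 [155 154 159] [154 155 167] [157 157 161]
92 [156 156 161] [150 153 168] [145 145 148]
96 [166 166 171] [140 146 172] [128 128 130]
100 [188 189 195] [117 135 180] [143 146 145]
104 [193 194 198] [ 88 118 187] [169 173 170]
108 [193 195 198] [ 79 114 186] [170 173 169]
112 [176 179 179] [ 74 112 188] [173 173 167]
116 [169 173 171] [ 77 116 194] [184 173 159]
```

Slot edges run from about −20° to +12°, so base yaw of about −4° is confirmed. Each move row needs all seven keys.

Call:
apply_moves(targets=[{"tx": 0.393,"ty": -0.2,"tz": 0,"ax": 0,"ay": 0,"az": 0,"gripper": 0.095},{"tx": 0.393,"ty": -0.2,"tz": 0,"ax": 0,"ay": 0,"az": 0,"gripper": 0.095},{"tx": 0.393,"ty": -0.2,"tz": 0,"ax": 0,"ay": 0,"az": 0,"gripper": 0.095},{"tx": 0.393,"ty": -0.2,"tz": 0,"ax": 0,"ay": 0,"az": 0,"gripper": 0.095},{"tx": 0.393,"ty": -0.2,"tz": 0,"ax": 0,"ay": 0,"az": 0,"gripper": 0.095},{"tx": 0.393,"ty": -0.2,"tz": 0,"ax": 0,"ay": 0,"az": 0,"gripper": 0.095},{"tx": 0.393,"ty": -0.2,"tz": 0,"ax": 0,"ay": 0,"az": 0,"gripper": 0.095},{"tx": 0.393,"ty": -0.2,"tz": 0,"ax": 0,"ay": 0,"az": 0,"gripper": 0.095},{"tx": 0.393,"ty": -0.2,"tz": 0,"ax": 0,"ay": 0,"az": 0,"gripper": 0.095},{"tx": 0.393,"ty": -0.2,"tz": 0,"ax": 0,"ay": 0,"az": 0,"gripper": 0.095},{"tx": 0.393,"ty": -0.2,"tz": 0,"ax": 0,"ay": 0,"az": 0,"gripper": 0.095},{"tx": 0.393,"ty": -0.2,"tz": 0,"ax": 0,"ay": 0,"az": 0,"gripper": 0.095},{"tx": 0.393,"ty": -0.2,"tz": 0,"ax": 0,"ay": 0,"az": 0,"gripper": 0.095},{"tx": 0.393,"ty": -0.2,"tz": 0,"ax": 0,"ay": 0,"az": 0,"gripper": 0.095},{"tx": 0.393,"ty": -0.2,"tz": 0,"ax": 0,"ay": 0,"az": 0,"gripper": 0.095},{"tx": 0.393,"ty": -0.2,"tz": 0,"ax": 0,"ay": 0,"az": 0,"gripper": 0.095}])

```text
time_s: 1.53
position: [527.3, -238.5, 195.1]
tool_rot: [3.079, 0.624, -0.0]
contact_force: [-0.5, -0.7, -0.2]
gripper_width: 0.997
finger_force: 0.0
```

Call:
apply_moves(targets=[{"tx": 0,"ty": 0,"tz": 0.03,"ax": 0,"ay": 0,"az": 0,"gripper": 0.095},{"tx": 0,"ty": 0,"tz": 0.06,"ax": 0,"ay": 0,"az": 0,"gripper": 0.095},{"tx": 0,"ty": 0,"tz": 0.085,"ax": 0,"ay": 0,"az": 0,"gripper": 0.095},{"tx": 0,"ty": 0,"tz": 0.1,"ax": 0,"ay": 0,"az": 0,"gripper": 0.095},{"tx": 0,"ty": 0,"tz": 0.1,"ax": 0,"ay": 0,"az": 0,"gripper": 0.095},{"tx": 0,"ty": 0,"tz": 0.1,"ax": 0,"ay": 0,"az": 0,"gripper": 0.05},{"tx": 0,"ty": 0,"tz": 0.1,"ax": 0,"ay": 0,"az": 0,"gripper": 0.05},{"tx": 0,"ty": 0,"tz": 0.1,"ax": 0,"ay": 0,"az": 0,"gripper": 0.05},{"tx": 0,"ty": 0,"tz": 0.1,"ax": 0,"ay": 0,"az": 0,"gripper": 0.05},{"tx": 0,"ty": 0,"tz": 0.1,"ax": 0,"ay": 0,"az": 0,"gripper": 0.05},{"tx": 0,"ty": 0,"tz": 0.1,"ax": 0,"ay": 0,"az": 0,"gripper": 0.05},{"tx": 0,"ty": 0,"tz": 0.1,"ax": 0,"ay": 0,"az": 0,"gripper": 0.05},{"tx": 0,"ty": 0,"tz": 0.1,"ax": 0,"ay": 0,"az": 0,"gripper": 0.05},{"tx": 0,"ty": 0,"tz": 0.1,"ax": 0,"ay": 0,"az": 0,"gripper": 0.05}], squeeze=25)

```text
time_s: 2.7
position: [528.2, -237.6, 95.5]
tool_rot: [3.078, 0.627, 0.001]
contact_force: [-0.2, -0.2, 4.6]
gripper_width: 0.594
finger_force: 25.0
```

Call:
apply_moves(targets=[{"tx": 0,"ty": 0,"tz": -0.02,"ax": 0,"ay": 0,"az": 0,"gripper": 0.05},{"tx": 0,"ty": 0,"tz": -0.05,"ax": 0,"ay": 0,"az": 0,"gripper": 0.05},{"tx": 0,"ty": 0,"tz": -0.09,"ax": 0,"ay": 0,"az": 0,"gripper": 0.05},{"tx": 0.01,"ty": -0.013,"tz": -0.09,"ax": 0,"ay": 0,"az": 0,"gripper": 0.05},{"tx": 0.03,"ty": -0.038,"tz": -0.09,"ax": 0,"ay": 0,"az": -4,"gripper": 0.05},{"tx": 0.05,"ty": -0.063,"tz": -0.09,"ax": 0,"ay": 0,"az": -8,"gripper": 0.05},{"tx": 0.07,"ty": -0.089,"tz": -0.09,"ax": 0,"ay": 0,"az": -13,"gripper": 0.05},{"tx": 0.09,"ty": -0.114,"tz": -0.09,"ax": 0,"ay": 0,"az": -18,"gripper": 0.05},{"tx": 0.11,"ty": -0.139,"tz": -0.09,"ax": 0,"ay": 0,"az": -24,"gripper": 0.05},{"tx": 0.127,"ty": -0.161,"tz": -0.09,"ax": 0,"ay": 0,"az": -29,"gripper": 0.05},{"tx": 0.1334,"ty": -0.1688,"tz": -0.09,"ax": 0,"ay": 0,"az": -32,"gripper": 0.05},{"tx": 0.1334,"ty": -0.1688,"tz": -0.09,"ax": 0,"ay": 0,"az": -32,"gripper": 0.05},{"tx": 0.1334,"ty": -0.1688,"tz": -0.09,"ax": 0,"ay": 0,"az": -32,"gripper": 0.05},{"tx": 0.1334,"ty": -0.1688,"tz": -0.09,"ax": 0,"ay": 0,"az": -32,"gripper": 0.05}])

```text
time_s: 3.87
position: [584.4, -30.6, 184.7]
tool_rot: [-2.788, -1.448, 0.001]
contact_force: [-0.3, -1.2, -1.8]
gripper_width: 0.593
finger_force: 25.0
```

Run:
```python
from h import *
o=robot.get_obs(); print(o["position"],o["gripper_width"],np.degrees(o["joint_positions"]).round(1))
ims=[]
for n,c0 in(("top",(585,-31)),("scene",(585,-28.3))):
    f=grab_frame(n);P=cloud(f);I=f["img"].astype(int)
    W=np.linalg.inv(f["world_from_camera"]);p=W@[585,-30,90,1]
    uv=cv2.projectPoints((p[:3]*[1,-1,-1]).reshape(1,3),np.zeros(3),np.zeros(3),f["mtx"],np.array(f["distortion"]))[0].ravel().astype(int)
    ims.append(cv2.resize(f["img"][uv[1]-40:uv[1]+40,uv[0]-40:uv[0]+40],(400,400),interpolation=cv2.INTER_CUBIC)); print(n,uv)
    red=(I[...,0]>100)&(I[...,1]<60)&(I[...,2]<60)&(np.hypot(P[...,0]-585,P[...,1]+30)<60)
    for y,x in zip(*np.where(red)): 
        q=P[y,x]; print(x,y,q.round(1),np.degrees(np.arctan2(q[1]-c0[1],q[0]-c0[0])).round(0))
save("carry.png",np.hstack(ims))
```

```text
[584.38126639 -30.61484366 184.71925975] 0.5926095865733711 [-9.5 25.5 95.8 -0.  58.8 25.6]
top [341 209]
scene [315 186]
307 182 [607.  -61.6  96.2] -57.0
307 183 [609.3 -57.8  96. ] -51.0
308 183 [607.4 -52.7 101.1] -47.0
307 184 [611.  -55.1  93.7] -46.0
308 184 [608.  -52.4  94.7] -46.0
318 191 [592.9  -1.6  98.9] 73.0
318 192 [594.6   1.   96.6] 72.0
319 192 [589.9   0.6  91.8] 80.0
319 193 [592.8   5.3  93.5] 77.0
```

View pics/carry.png

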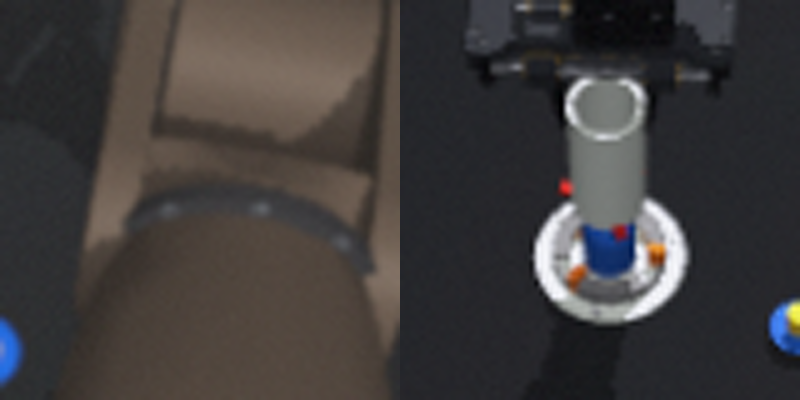

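The scene crop shows the tube upright above the spigot, with red lugs at about −45° and 75°. That is about 41° clockwise of the slots, as intended. Now I lower it.

Call:
apply_moves(targets=[{"tx": 0.001,"ty": 0,"tz": 0.01,"ax": 0,"ay": 0,"az": 0,"gripper": 0.05},{"tx": 0.001,"ty": 0,"tz": 0.02,"ax": 0,"ay": 0,"az": 0,"gripper": 0.05},{"tx": 0.001,"ty": 0,"tz": 0.03,"ax": 0,"ay": 0,"az": 0,"gripper": 0.05},{"tx": 0.001,"ty": 0,"tz": 0.034,"ax": 0,"ay": 0,"az": 0,"gripper": 0.05},{"tx": 0.001,"ty": 0,"tz": 0.038,"ax": 0,"ay": 0,"az": 0,"gripper": 0.05},{"tx": 0.001,"ty": 0,"tz": 0.042,"ax": 0,"ay": 0,"az": 0,"gripper": 0.05},{"tx": 0.001,"ty": 0,"tz": 0.046,"ax": 0,"ay": 0,"az": 0,"gripper": 0.05},{"tx": 0.001,"ty": 0,"tz": 0.05,"ax": 0,"ay": 0,"az": 0,"gripper": 0.05},{"tx": 0.001,"ty": 0,"tz": 0.05,"ax": 0,"ay": 0,"az": 0,"gripper": 0.05}])

```text
time_s: 4.72
position: [585.1, -29.1, 134.3]
tool_rot: [-2.786, -1.451, 0.001]
contact_force: [0.2, 0.2, -2.3]
gripper_width: 0.595
finger_force: 25.0
```

Call:
apply_moves(targets=[{"tx": 0,"ty": 0,"tz": 0.005,"ax": 0,"ay": 0,"az": 0,"gripper": 0.05},{"tx": 0,"ty": 0,"tz": 0.01,"ax": 0,"ay": 0,"az": 0,"gripper": 0.05},{"tx": 0,"ty": 0,"tz": 0.015,"ax": 0,"ay": 0,"az": 0,"gripper": 0.05},{"tx": 0,"ty": 0,"tz": 0.018,"ax": 0,"ay": 0,"az": 0,"gripper": 0.05},{"tx": 0,"ty": 0,"tz": 0.02,"ax": 0,"ay": 0,"az": 0,"gripper": 0.05},{"tx": 0,"ty": 0,"tz": 0.021,"ax": 0,"ay": 0,"az": 0,"gripper": 0.05},{"tx": 0,"ty": 0,"tz": 0.021,"ax": 0,"ay": 0,"az": 0,"gripper": 0.05},{"tx": 0,"ty": 0,"tz": 0.021,"ax": 0,"ay": 0,"az": 0,"gripper": 0.05}])

```text
time_s: 5.38
position: [585.3, -29.2, 114.1]
tool_rot: [2.786, 1.451, 0.0]
contact_force: [0.4, -0.5, -1.7]
gripper_width: 0.596
finger_force: 25.0
```

Call:
apply_moves(targets=[{"tx": 0,"ty": 0,"tz": 0.001,"ax": 0,"ay": 0,"az": 0,"gripper": 0.05},{"tx": 0,"ty": 0,"tz": 0.0015,"ax": 0,"ay": 0,"az": 0,"gripper": 0.05},{"tx": 0,"ty": 0,"tz": 0.0015,"ax": 0,"ay": 0,"az": 0,"gripper": 0.05},{"tx": 0,"ty": 0,"tz": 0.0015,"ax": 0,"ay": 0,"az": 0,"gripper": 0.05}])

```text
time_s: 5.72
position: [585.5, -29.2, 113.3]
tool_rot: [2.786, 1.451, 0.001]
contact_force: [-0.7, -0.3, 4.9]
gripper_width: 0.597
finger_force: 25.0
```

Call:
apply_moves(targets=[{"tx": 0,"ty": 0,"tz": 0,"ax": 0,"ay": 0,"az": -4,"gripper": 0.05},{"tx": 0,"ty": 0,"tz": 0,"ax": 0,"ay": 0,"az": -8,"gripper": 0.05},{"tx": 0,"ty": 0,"tz": 0,"ax": 0,"ay": 0,"az": -12,"gripper": 0.05},{"tx": 0,"ty": 0,"tz": 0,"ax": 0,"ay": 0,"az": -16,"gripper": 0.05},{"tx": 0,"ty": 0,"tz": 0,"ax": 0,"ay": 0,"az": -20,"gripper": 0.05},{"tx": 0,"ty": 0,"tz": 0,"ax": 0,"ay": 0,"az": -24,"gripper": 0.05},{"tx": 0,"ty": 0,"tz": 0,"ax": 0,"ay": 0,"az": -28,"gripper": 0.05},{"tx": 0,"ty": 0,"tz": 0,"ax": 0,"ay": 0,"az": -32,"gripper": 0.05},{"tx": 0,"ty": 0,"tz": 0,"ax": 0,"ay": 0,"az": -36,"gripper": 0.05},{"tx": 0,"ty": 0,"tz": 0,"ax": 0,"ay": 0,"az": -39,"gripper": 0.05},{"tx": 0,"ty": 0,"tz": 0,"ax": 0,"ay": 0,"az": -42,"gripper": 0.05},{"tx": 0,"ty": 0,"tz": 0,"ax": 0,"ay": 0,"az": -42,"gripper": 0.05},{"tx": 0,"ty": 0,"tz": 0,"ax": 0,"ay": 0,"az": -42,"gripper": 0.05}])

```text
time_s: 6.8
position: [585.3, -29.1, 112.6]
tool_rot: [2.083, 2.351, 0.0]
contact_force: [0.4, -0.2, -1.2]
gripper_width: 0.594
finger_force: 25.0
```

Call:
apply_moves(targets=[{"tx": 0,"ty": 0,"tz": 0.001,"ax": 0,"ay": 0,"az": 0,"gripper": 0.05},{"tx": 0,"ty": 0,"tz": 0.002,"ax": 0,"ay": 0,"az": 0,"gripper": 0.05},{"tx": 0,"ty": 0,"tz": 0.003,"ax": 0,"ay": 0,"az": 0,"gripper": 0.05},{"tx": 0,"ty": 0,"tz": 0.003,"ax": 0,"ay": 0,"az": 0,"gripper": 0.05}])

```text
time_s: 7.13
position: [585.3, -29.1, 109.3]
tool_rot: [-2.082, -2.353, 0.0]
contact_force: [-0.7, -2.6, -1.5]
gripper_width: 0.596
finger_force: 25.0
```

It entered the slots freely, so I continue to the floor.

Call:
apply_moves(targets=[{"tx": 0,"ty": 0,"tz": 0.002,"ax": 0,"ay": 0,"az": 0,"gripper": 0.05},{"tx": 0,"ty": 0,"tz": 0.004,"ax": 0,"ay": 0,"az": 0,"gripper": 0.05},{"tx": 0,"ty": 0,"tz": 0.006,"ax": 0,"ay": 0,"az": 0,"gripper": 0.05},{"tx": 0,"ty": 0,"tz": 0.008,"ax": 0,"ay": 0,"az": 0,"gripper": 0.05},{"tx": 0,"ty": 0,"tz": 0.009,"ax": 0,"ay": 0,"az": 0,"gripper": 0.05},{"tx": 0,"ty": 0,"tz": 0.01,"ax": 0,"ay": 0,"az": 0,"gripper": 0.05},{"tx": 0,"ty": 0,"tz": 0.01,"ax": 0,"ay": 0,"az": 0,"gripper": 0.05},{"tx": 0,"ty": 0,"tz": 0.01,"ax": 0,"ay": 0,"az": 0,"gripper": 0.05}])

```text
time_s: 7.8
position: [585.3, -29.2, 99.6]
tool_rot: [2.081, 2.353, -0.0]
contact_force: [-1.1, -1.5, 0.7]
gripper_width: 0.593
finger_force: 25.0
```

Call:
apply_moves(targets=[{"tx": 0,"ty": 0,"tz": 0.0003,"ax": 0,"ay": 0,"az": 4,"gripper": 0.05},{"tx": 0,"ty": 0,"tz": 0.0003,"ax": 0,"ay": 0,"az": 8,"gripper": 0.05},{"tx": 0,"ty": 0,"tz": 0.0003,"ax": 0,"ay": 0,"az": 12,"gripper": 0.05},{"tx": 0,"ty": 0,"tz": 0.0003,"ax": 0,"ay": 0,"az": 16,"gripper": 0.05},{"tx": 0,"ty": 0,"tz": 0.0003,"ax": 0,"ay": 0,"az": 20,"gripper": 0.05},{"tx": 0,"ty": 0,"tz": 0.0003,"ax": 0,"ay": 0,"az": 24,"gripper": 0.05},{"tx": 0,"ty": 0,"tz": 0.0003,"ax": 0,"ay": 0,"az": 28,"gripper": 0.05},{"tx": 0,"ty": 0,"tz": 0.0003,"ax": 0,"ay": 0,"az": 32,"gripper": 0.05},{"tx": 0,"ty": 0,"tz": 0.0003,"ax": 0,"ay": 0,"az": 36,"gripper": 0.05},{"tx": 0,"ty": 0,"tz": 0.0003,"ax": 0,"ay": 0,"az": 40,"gripper": 0.05},{"tx": 0,"ty": 0,"tz": 0.0003,"ax": 0,"ay": 0,"az": 43,"gripper": 0.05},{"tx": 0,"ty": 0,"tz": 0.0003,"ax": 0,"ay": 0,"az": 46,"gripper": 0.05},{"tx": 0,"ty": 0,"tz": 0.0003,"ax": 0,"ay": 0,"az": 46,"gripper": 0.05},{"tx": 0,"ty": 0,"tz": 0.0003,"ax": 0,"ay": 0,"az": 46,"gripper": 0.05}])

```text
time_s: 8.97
position: [585.8, -29.4, 99.5]
tool_rot: [2.833, 1.355, 0.002]
contact_force: [1.2, -2.1, 0.4]
gripper_width: 0.593
finger_force: 25.0
```

Run:
```python
from h import *
o=robot.get_obs(); print(o["wrist_torque"],o["contact_force"])
```

```text
[-0.78234314 -0.4309257   0.08065573] [ 1.1794004  -2.11411953  0.44105443]
```

Call:
apply_moves(targets=[{"tx": 0,"ty": 0,"tz": 0,"ax": 0,"ay": 0,"az": 2,"gripper": 0.05},{"tx": 0,"ty": 0,"tz": 0,"ax": 0,"ay": 0,"az": 4,"gripper": 0.05},{"tx": 0,"ty": 0,"tz": 0,"ax": 0,"ay": 0,"az": 4,"gripper": 0.05},{"tx": 0,"ty": 0,"tz": 0,"ax": 0,"ay": 0,"az": 4,"gripper": 0.05}])

```text
time_s: 9.3
position: [585.9, -29.3, 99.6]
tool_rot: [2.878, 1.257, 0.002]
contact_force: [3.4, -2.9, 2.2]
gripper_width: 0.603
finger_force: 25.0
```

Run:
```python
from h import *
o=robot.get_obs(); print(o["wrist_torque"],o["contact_force"])
```

```text
[-0.72598634 -0.66221583  0.84569351] [ 3.35179459 -2.85440621  2.20412697]
```

At the stop, with torque risen to 0.85 N·m. Release, lift and go above the cap.

Call:
apply_moves(targets=[{"tx": 0,"ty": 0,"tz": 0,"ax": 0,"ay": 0,"az": -2,"gripper": 0.05},{"tx": 0,"ty": 0,"tz": 0,"ax": 0,"ay": 0,"az": -2,"gripper": 0.09},{"tx": 0,"ty": 0,"tz": 0,"ax": 0,"ay": 0,"az": -2,"gripper": 0.09},{"tx": 0,"ty": 0,"tz": 0,"ax": 0,"ay": 0,"az": -2,"gripper": 0.09},{"tx": 0,"ty": 0,"tz": 0,"ax": 0,"ay": 0,"az": -2,"gripper": 0.09},{"tx": 0,"ty": 0,"tz": 0,"ax": 0,"ay": 0,"az": -2,"gripper": 0.09},{"tx": 0,"ty": 0,"tz": -0.02,"ax": 0,"ay": 0,"az": -2,"gripper": 0.09},{"tx": 0,"ty": 0,"tz": -0.05,"ax": 0,"ay": 0,"az": -2,"gripper": 0.09},{"tx": 0,"ty": 0,"tz": -0.09,"ax": 0,"ay": 0,"az": -2,"gripper": 0.09},{"tx": 0,"ty": 0,"tz": -0.11,"ax": 0,"ay": 0,"az": -2,"gripper": 0.09},{"tx": 0,"ty": 0,"tz": -0.11,"ax": 0,"ay": 0,"az": -2,"gripper": 0.09}])

```text
time_s: 10.22
position: [586.9, -29.2, 213.9]
tool_rot: [2.855, 1.302, 0.009]
contact_force: [-0.2, 0.4, -0.4]
gripper_width: 0.945
finger_force: 0.0
```

Call:
apply_moves(targets=[{"tx": 0.136,"ty": -0.216,"tz": 0,"ax": 0,"ay": 0,"az": 0,"gripper": 0.07},{"tx": 0.136,"ty": -0.216,"tz": 0,"ax": 0,"ay": 0,"az": 0,"gripper": 0.07},{"tx": 0.136,"ty": -0.216,"tz": 0,"ax": 0,"ay": 0,"az": 0,"gripper": 0.07},{"tx": 0.136,"ty": -0.216,"tz": 0,"ax": 0,"ay": 0,"az": 0,"gripper": 0.07},{"tx": 0.136,"ty": -0.216,"tz": 0,"ax": 0,"ay": 0,"az": 0,"gripper": 0.07},{"tx": 0.136,"ty": -0.216,"tz": 0,"ax": 0,"ay": 0,"az": 0,"gripper": 0.07},{"tx": 0.136,"ty": -0.216,"tz": 0,"ax": 0,"ay": 0,"az": 0,"gripper": 0.07},{"tx": 0.136,"ty": -0.216,"tz": 0,"ax": 0,"ay": 0,"az": 0,"gripper": 0.07},{"tx": 0.136,"ty": -0.216,"tz": 0,"ax": 0,"ay": 0,"az": 0,"gripper": 0.07},{"tx": 0.136,"ty": -0.216,"tz": 0,"ax": 0,"ay": 0,"az": 0,"gripper": 0.07}])

```text
time_s: 11.05
position: [511.6, 214.2, 208.7]
tool_rot: [2.859, 1.302, -0.001]
contact_force: [-0.2, -0.3, -0.5]
gripper_width: 0.737
finger_force: 0.0
```

Run:
```python
from h import *
o=robot.get_obs(); y=2*np.arctan2(o["tool_rot"][1],o["tool_rot"][0]); print(np.degrees(y)%360)
d=np.array([523.5,219.7])-o["position"][:2]; print("tx,ty",np.cos(y)*d[0]+np.sin(y)*d[1],np.sin(y)*d[0]-np.cos(y)*d[1])
ims=[]
for n in("top","scene"):
    f=grab_frame(n);P=cloud(f)
    m=(np.hypot(P[...,0]-585,P[...,1]+30)<60)&(P[...,2]>125)&(P[...,2]<145); q=P[m]
    if len(q)>5: print(n,len(q),q[:,2].mean(),np.round(cv2.minEnclosingCircle(q[:,:2].astype(np.float32)),1) if 0 else cv2.minEnclosingCircle(q[:,:2].astype(np.float32)))
    W=np.linalg.inv(f["world_from_camera"]);p=W@[585,-30,60,1]
    uv=cv2.projectPoints((p[:3]*[1,-1,-1]).reshape(1,3),np.zeros(3),np.zeros(3),f["mtx"],np.array(f["distortion"]))[0].ravel().astype(int)
    ims.append(cv2.resize(f["img"][uv[1]-35:uv[1]+35,uv[0]-35:uv[0]+35],(400,400),interpolation=cv2.INTER_CUBIC))
save("lock.png",np.hstack(ims))
```

```text
48.96824182060442
tx,ty 11.97280303388927 5.3274820190803815
top 103 132.61363338090558 ((586.1386108398438, -31.36764907836914), 28.703153610229492)
scene 80 131.52687005004123 ((585.270263671875, -30.015911102294922), 30.11434555053711)
```

View pics/lock.png

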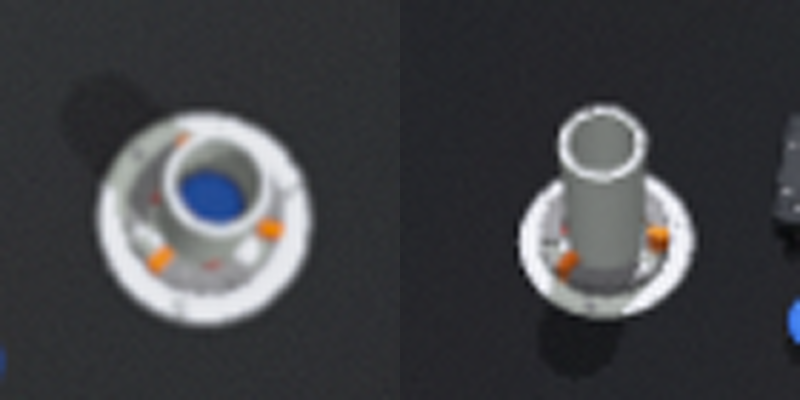

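The tube is locked: red shows under the ring away from the slots, and the rim is at z≈132–133 near (585.7,−30). Now the cap grasp.

Call:
apply_moves(targets=[{"tx": 0.012,"ty": 0.0053,"tz": 0.02,"ax": 0,"ay": 0,"az": 0,"gripper": 0.07},{"tx": 0.012,"ty": 0.0053,"tz": 0.06,"ax": 0,"ay": 0,"az": 0,"gripper": 0.07},{"tx": 0.012,"ty": 0.0053,"tz": 0.1,"ax": 0,"ay": 0,"az": 0,"gripper": 0.07},{"tx": 0.012,"ty": 0.0053,"tz": 0.13,"ax": 0,"ay": 0,"az": 0,"gripper": 0.07},{"tx": 0.012,"ty": 0.0053,"tz": 0.15,"ax": 0,"ay": 0,"az": 0,"gripper": 0.07},{"tx": 0.012,"ty": 0.0053,"tz": 0.163,"ax": 0,"ay": 0,"az": 0,"gripper": 0.07},{"tx": 0.012,"ty": 0.0053,"tz": 0.168,"ax": 0,"ay": 0,"az": 0,"gripper": 0.07},{"tx": 0.012,"ty": 0.0053,"tz": 0.168,"ax": 0,"ay": 0,"az": 0,"gripper": 0.07}])

```text
time_s: 11.82
position: [523.2, 219.8, 40.2]
tool_rot: [-2.859, -1.301, 0.003]
contact_force: [-0.6, 0.3, -0.5]
gripper_width: 0.738
finger_force: 0.0
```

Call:
apply_moves(targets=[{"tx": 0,"ty": 0,"tz": 0,"ax": 0,"ay": 0,"az": 0,"gripper": 0.02},{"tx": 0,"ty": 0,"tz": 0,"ax": 0,"ay": 0,"az": 0,"gripper": 0.02},{"tx": 0,"ty": 0,"tz": 0,"ax": 0,"ay": 0,"az": 0,"gripper": 0.02},{"tx": 0,"ty": 0,"tz": 0,"ax": 0,"ay": 0,"az": 0,"gripper": 0.02},{"tx": 0,"ty": 0,"tz": 0,"ax": 0,"ay": 0,"az": 0,"gripper": 0.02},{"tx": 0,"ty": 0,"tz": 0,"ax": 0,"ay": 0,"az": 0,"gripper": 0.02},{"tx": 0,"ty": 0,"tz": 0,"ax": 0,"ay": 0,"az": 0,"gripper": 0.02},{"tx": 0,"ty": 0,"tz": 0,"ax": 0,"ay": 0,"az": 0,"gripper": 0.02},{"tx": 0,"ty": 0,"tz": 0,"ax": 0,"ay": 0,"az": 0,"gripper": 0.02}])

```text
time_s: 12.57
position: [523.3, 220.8, 41.2]
tool_rot: [2.858, 1.303, 0.0]
contact_force: [-0.3, -0.1, -0.4]
gripper_width: 0.221
finger_force: 0.0
```

Run:
```python
from h import *
o=robot.get_obs(); y=2*np.arctan2(o["tool_rot"][1],o["tool_rot"][0]); print(np.degrees(y)%360)
d=np.array([585.8,-30])-o["position"][:2]; print("tx,ty",np.cos(y)*d[0]+np.sin(y)*d[1],np.sin(y)*d[0]-np.cos(y)*d[1])
```

```text
49.02368343021703
tx,ty -148.3403890186064 211.66341978146264
```

The gripper closed to 21 mm with no force, so the knob was missed. I'll look.

Run:
```python
from h import *
ims=[]
for n in("top","scene"):
    f=grab_frame(n)
    W=np.linalg.inv(f["world_from_camera"]);p=W@[523,220,40,1]
    uv=cv2.projectPoints((p[:3]*[1,-1,-1]).reshape(1,3),np.zeros(3),np.zeros(3),f["mtx"],np.array(f["distortion"]))[0].ravel().astype(int); print(uv)
    ims.append(cv2.resize(f["img"][uv[1]-45:uv[1]+45,uv[0]-45:uv[0]+45],(400,400),interpolation=cv2.INTER_CUBIC))
save("cap.png",np.hstack(ims))
```

```text
[264 229]
[364 232]
```

View pics/cap.png

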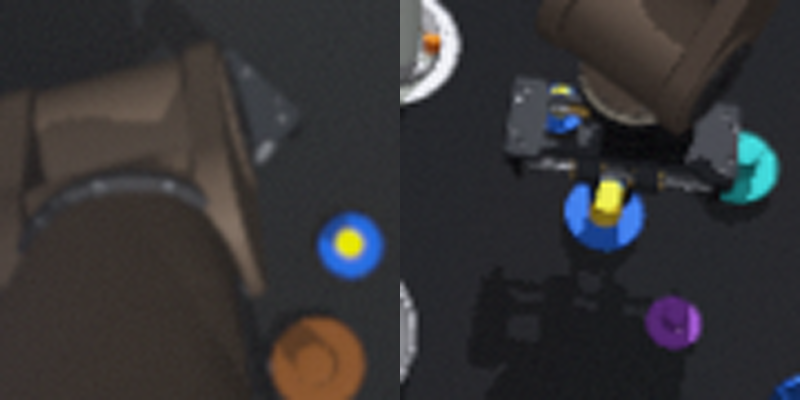

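The scene crop shows the yellow knob near (605,200), just in front of the fingers; it seems to have squirted out. I'll measure it.

Run:
```python
from h import *
f=grab_frame("scene");P=cloud(f);I=f["img"].astype(int)
yel=(I[...,0]>150)&(I[...,1]>130)&(I[...,2]<90)
m=yel&(np.hypot(P[...,0]-523,P[...,1]-220)<60)
for y,x in zip(*np.where(m)): print(x,y,P[y,x].round(1))
blue=(I[...,2]>110)&(I[...,0]<110)&(np.hypot(P[...,0]-523,P[...,1]-220)<60)
q=P[blue&(P[...,2]>15)&(P[...,2]<28)]; print(len(q),q.min(0),q.max(0),cv2.minEnclosingCircle(q[:,:2].astype(np.float32)))
```

```text
364 228 [518.6 208.3  55.3]
365 228 [515.8 210.7  56.4]
364 229 [521.4 212.1  56.5]
365 229 [517.2 213.2  53.6]
366 229 [515.2 216.3  57. ]
363 230 [528.4 214.8  60.4]
364 230 [523.1 214.8  54.3]
365 230 [520.3 217.2  55.5]
366 230 [515.3 217.5  50.2]
367 230 [512.6 219.9  51.6]
368 230 [509.  221.6  50.6]
363 231 [528.1 215.6  52.6]
364 231 [525.1 217.8  53.2]
365 231 [522.3 220.2  54.3]
366 231 [520.3 223.3  57.7]
367 231 [516.9 225.1  57. ]
368 231 [516.  229.2  63.4]
363 232 [530.2 218.7  51.7]
364 232 [530.5 224.   61.8]
365 232 [525.3 224.1  56.1]
366 232 [523.1 227.   58.7]
367 232 [519.6 228.7  57.7]
368 232 [521.8 235.6  73. ]
363 233 [534.8 224.2  58.2]
364 233 [531.  225.6  56.3]
365 233 [527.1 226.9  54.2]
366 233 [524.4 229.4  55.7]
367 233 [520.6 230.8  53.8]
364 234 [532.5 228.1  53.9]
365 234 [530.4 231.1  56.9]
366 234 [525.9 231.9  53.1]
367 234 [523.5 234.6  55.2]
128 [490.90890789 188.58878354  15.14051197] [553.05170811 254.02350584  27.80287429] ((523.8231201171875, 220.66851806640625), 33.64862823486328)
```

Call:
apply_moves(targets=[{"tx": 0,"ty": 0,"tz": 0,"ax": 0,"ay": 0,"az": 0,"gripper": 0.02},{"tx": 0,"ty": 0,"tz": 0,"ax": 0,"ay": 0,"az": 0,"gripper": 0.02}])

```text
time_s: 12.88
position: [523.2, 220.8, 41.2]
tool_rot: [2.858, 1.303, -0.0]
contact_force: [0.3, -0.3, -0.3]
gripper_width: 0.211
finger_force: 0.0
```

Run:
```python
from h import *
o=robot.get_obs(); print(o)
f=grab_frame("scene");P=cloud(f); np.save("s3.npy",P); np.save("s3i.npy",f["img"])
im=f["img"][205:250,340:395]; save("cap2.png",cv2.resize(im,(770,630)[:2] if 0 else (715,585),interpolation=cv2.INTER_CUBIC))
```

```text
{'time_s': 12.8833, 'joint_positions': array([ 2.83048224e-01,  6.10460736e-01,  1.84305484e+00, -1.75101727e-04,
        6.88098441e-01,  9.98313787e-01]), 'joint_velocities': array([-0.00075937, -0.00077965, -0.0012735 ,  0.00010462, -0.0005706 ,
       -0.00039298]), 'joint_efforts': array([ 4.13947229e-03, -6.01909447e+01, -1.71388471e+01,  4.71891649e-02,
       -4.90719464e-02, -3.64654704e-05]), 'position': array([523.24574368, 220.78711848,  41.19314994]), 'tool_rot': array([ 2.85833407e+00,  1.30340275e+00, -5.83970511e-05]), 'contact_force': array([ 0.33318933, -0.25786587, -0.27554035]), 'wrist_torque': array([-0.03154995, -0.02373679, -0.00162865]), 'finger_force': 0.0, 'gripper_width': 0.21077214328097246}
```

View pics/cap2.png

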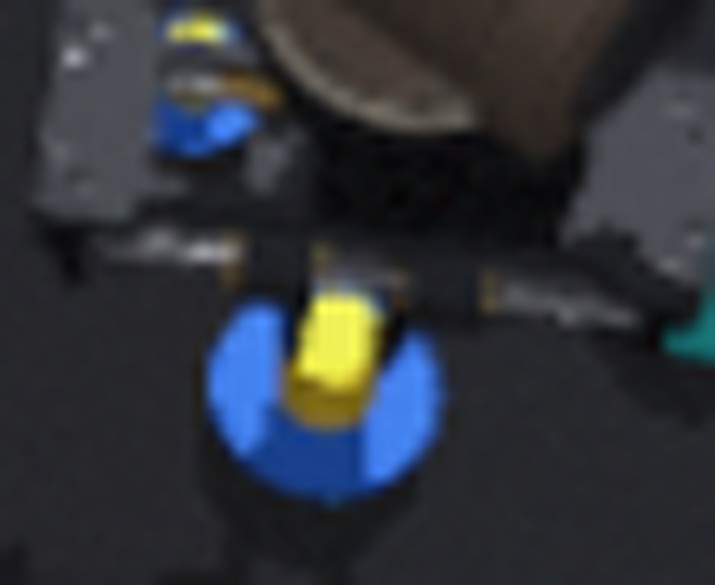

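The knob sits between or in front of the dark fingertips. I'll check the fingertip location from the depth data.

Run:
```python
from h import *
P=np.load("s3.npy"); I=np.load("s3i.npy").astype(int)
y=np.radians(49.02); t=np.array([523.2,220.8,41.2])
Q=P-t; tx=np.cos(y)*Q[...,0]+np.sin(y)*Q[...,1]; ty=np.sin(y)*Q[...,0]-np.cos(y)*Q[...,1]
for v in range(221,235):
    print(v,[f"{u}:{tx[v,u]:.0f},{ty[v,u]:.0f},{P[v,u,2]:.0f}{'Y' if I[v,u,0]>150 and I[v,u,2]<90 else ('B' if I[v,u,2]>110 else '')}" for u in range(355,378)])
```

```text
221 ['355:23,43,173', '356:25,40,178', '357:27,37,184', '358:24,33,179', '359:25,30,182', '360:25,26,182', '361:23,23,180', '362:22,19,179', '363:24,16,183', '364:26,13,188', '365:26,10,190', '366:25,6,188', '367:27,3,194', '368:26,-0,192', '369:26,-4,194', '370:24,-7,190', '371:25,-10,193', '372:26,-14,197', '373:25,-17,195', '374:24,-20,196', '375:22,-24,191', '376:22,-27,194', '377:19,-31,187']
222 ['355:-61,41,-1', '356:-62,37,-1', '357:24,36,169', '358:25,32,172', '359:25,29,174', '360:25,26,175', '361:25,22,177', '362:24,19,176', '363:24,15,176', '364:25,12,179', '365:25,9,180', '366:27,6,185', '367:24,2,181', '368:25,-1,184', '369:27,-4,188', '370:26,-8,187', '371:26,-11,189', '372:23,-15,183', '373:27,-18,191', '374:25,-21,188', '375:24,-25,188', '376:23,-28,187', '377:26,-31,194']
223 ['355:-57,40,-3', '356:-55,36,3', '357:-58,32,-1', '358:23,32,162', '359:22,28,160', '360:22,25,162', '361:23,22,165', '362:22,18,163', '363:22,15,164', '364:23,11,168', '365:25,8,173', '366:24,5,171', '367:27,2,178', '368:25,-2,175', '369:28,-5,182', '370:25,-9,178', '371:26,-12,180', '372:26,
[... 3809 characters left out ...]
360:-7,16,18B', '361:4,13,42B', '362:7,10,50', '363:10,7,58Y', '364:8,3,55Y', '365:8,-1,55Y', '366:6,-5,53Y', '367:6,-8,55Y', '368:10,-12,64', '369:11,-15,67B', '370:-12,-22,20B', '371:-12,-26,21B', '372:-10,-29,25B', '373:-23,-35,-1B', '374:-24,-39,0', '375:-27,-43,-5', '376:-26,-46,-2', '377:-24,-50,3']
234 ['355:-9,35,-2', '356:3,31,26B', '357:0,27,21B', '358:0,24,22B', '359:-0,20,22B', '360:-0,16,24B', '361:6,13,38B', '362:10,9,47', '363:11,6,52', '364:12,2,55Y', '365:11,-2,54Y', '366:11,-5,56Y', '367:11,-9,55Y', '368:5,-13,45', '369:-9,-19,15B', '370:-6,-22,23B', '371:-8,-26,21B', '372:-7,-30,23B', '373:-19,-35,-0B', '374:-19,-39,-0', '375:-20,-43,-0', '376:-21,-47,-0', '377:-20,-50,3']
```

Depth shows the fingers do flank the knob, with inner faces about ±12 mm apart at tx≈10. The 20 mm command apparently wasn't tight enough, so I close fully.

Call:
apply_moves(targets=[{"tx": 0,"ty": 0,"tz": 0,"ax": 0,"ay": 0,"az": 0,"gripper": 0.01},{"tx": 0,"ty": 0,"tz": 0,"ax": 0,"ay": 0,"az": 0,"gripper": 0.0},{"tx": 0,"ty": 0,"tz": 0,"ax": 0,"ay": 0,"az": 0,"gripper": 0.0},{"tx": 0,"ty": 0,"tz": 0,"ax": 0,"ay": 0,"az": 0,"gripper": 0.0},{"tx": 0,"ty": 0,"tz": 0,"ax": 0,"ay": 0,"az": 0,"gripper": 0.0},{"tx": 0,"ty": 0,"tz": 0,"ax": 0,"ay": 0,"az": 0,"gripper": 0.0}], squeeze=25)

```text
time_s: 13.43
position: [523.3, 220.8, 41.2]
tool_rot: [2.858, 1.303, 0.0]
contact_force: [0.3, 0.1, -0.1]
gripper_width: 0.006
finger_force: 0.0
```

Run:
```python
from h import *
f=grab_frame("scene");P=cloud(f);I=f["img"].astype(int)
y=np.radians(49.02); t=np.array([523.2,220.8,41.2])
Q=P-t; tx=np.cos(y)*Q[...,0]+np.sin(y)*Q[...,1]; ty=np.sin(y)*Q[...,0]-np.cos(y)*Q[...,1]
for v in range(227,235):
    print(v,[f"{u}:{tx[v,u]:.0f},{ty[v,u]:.0f},{P[v,u,2]:.0f}{'Y' if I[v,u,0]>150 and I[v,u,2]<90 else ('B' if I[v,u,2]>110 else '')}" for u in range(358,373)])
save("cap3.png",cv2.resize(f["img"][205:250,340:395],(715,585),interpolation=cv2.INTER_CUBIC))
```

```text
227 ['358:-40,26,1', '359:-41,22,-1', '360:36,23,158', '361:36,20,159', '362:33,16,155', '363:33,13,155', '364:34,9,159', '365:34,6,160', '366:34,3,162', '367:31,-1,156', '368:34,-4,164', '369:32,-8,161', '370:33,-11,164', '371:33,-14,164', '372:31,-18,161']
228 ['358:-38,26,-5', '359:-26,23,21B', '360:36,23,150B', '361:35,19,150B', '362:33,15,146', '363:35,12,151', '364:34,9,150', '365:33,5,151', '366:34,2,152', '367:33,-2,152', '368:37,-5,161', '369:36,-8,160', '370:33,-12,156', '371:34,-15,158', '372:34,-18,160']
229 ['358:-23,26,17B', '359:-21,22,23B', '360:-23,18,21B', '361:-21,15,24B', '362:-4,12,62B', '363:-6,8,59Y', '364:35,8,145', '365:36,5,148', '366:34,1,145', '367:13,-4,103', '368:33,-6,146', '369:38,-9,156', '370:34,-12,149', '371:35,-16,152', '372:36,-19,155']
230 ['358:-18,25,20B', '359:-15,22,27B', '360:-18,18,22B', '361:-16,14,28B', '362:-2,11,58B', '363:-2,8,59Y', '364:10,5,85', '365:10,2,85', '366:10,-2,87', '367:9,-6,87', '368:8,-9,86', '369:-23,-17,22B', '370:-24,-21,21B', '371:-27,-25,17B', '372:34,-20,143']
231 ['358:-12,25,22B', '359:-14,21,20B', '360:-12,17,2
[... 279 characters left out ...]
 '362:7,11,58Y', '363:4,7,54Y', '364:9,4,66', '365:9,-0,68', '366:13,-3,77', '367:11,-7,73', '368:1,-12,54Y', '369:-16,-18,20B', '370:-15,-21,23B', '371:-17,-25,20B', '372:-17,-29,20B']
233 ['358:-2,24,26B', '359:-2,20,28B', '360:-7,16,18B', '361:2,13,39B', '362:11,10,58', '363:10,6,57Y', '364:11,3,61', '365:8,-1,57Y', '366:10,-4,62', '367:6,-9,54Y', '368:5,-12,52Y', '369:-10,-18,22B', '370:-9,-21,25B', '371:-13,-26,19B', '372:-14,-30,18B']
234 ['358:-2,24,17B', '359:1,20,24B', '360:-2,16,20B', '361:5,13,37B', '362:9,9,46', '363:11,6,51', '364:12,2,54', '365:12,-1,55Y', '366:11,-5,55Y', '367:10,-9,55Y', '368:5,-13,44', '369:-6,-18,22B', '370:-7,-22,20B', '371:-6,-26,24B', '372:nan,nan,nanB']
```

View pics/cap3.png

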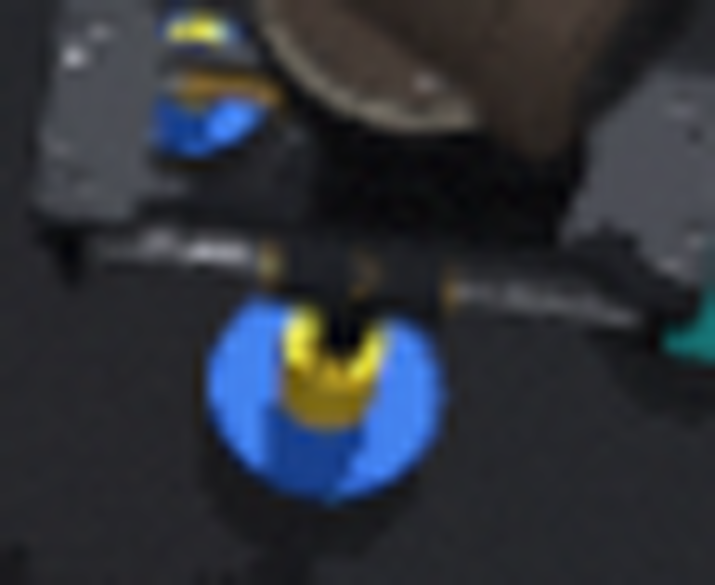

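The fingertips are still about at or above the knob's top. They look some 35 mm higher than the reported TCP implies, so no contact occurred. I open to 50 mm and descend in steps, checking force and depth.

Call:
apply_moves(targets=[{"tx": 0,"ty": 0,"tz": -0.005,"ax": 0,"ay": 0,"az": 0,"gripper": 0.05},{"tx": 0,"ty": 0,"tz": -0.005,"ax": 0,"ay": 0,"az": 0,"gripper": 0.05},{"tx": 0,"ty": 0,"tz": -0.005,"ax": 0,"ay": 0,"az": 0,"gripper": 0.05},{"tx": 0,"ty": 0,"tz": -0.005,"ax": 0,"ay": 0,"az": 0,"gripper": 0.05},{"tx": 0,"ty": 0,"tz": -0.005,"ax": 0,"ay": 0,"az": 0,"gripper": 0.05},{"tx": 0,"ty": 0,"tz": -0.005,"ax": 0,"ay": 0,"az": 0,"gripper": 0.05},{"tx": 0,"ty": 0,"tz": -0.005,"ax": 0,"ay": 0,"az": 0,"gripper": 0.05},{"tx": 0,"ty": 0,"tz": -0.005,"ax": 0,"ay": 0,"az": 0,"gripper": 0.05},{"tx": 0,"ty": 0,"tz": -0.005,"ax": 0,"ay": 0,"az": 0,"gripper": 0.05},{"tx": 0,"ty": 0,"tz": 0.004,"ax": 0,"ay": 0,"az": 0,"gripper": 0.05},{"tx": 0,"ty": 0,"tz": 0.008,"ax": 0,"ay": 0,"az": 0,"gripper": 0.05},{"tx": 0,"ty": 0,"tz": 0.012,"ax": 0,"ay": 0,"az": 0,"gripper": 0.05},{"tx": 0,"ty": 0,"tz": 0.012,"ax": 0,"ay": 0,"az": 0,"gripper": 0.05}])

```text
time_s: 14.57
position: [522.7, 220.6, 28.0]
tool_rot: [-2.858, -1.303, 0.003]
contact_force: [0.5, 0.5, -0.3]
gripper_width: 0.53
finger_force: 0.0
```

```bash
cat > tip.py <<'E'
from h import *
o=robot.get_obs(); r=o["tool_rot"]; y=2*np.arctan2(r[1],r[0]); t=o["position"]
f=grab_frame("scene");P=cloud(f);I=f["img"].astype(int)
Q=P-t; tx=np.cos(y)*Q[...,0]+np.sin(y)*Q[...,1]; ty=np.sin(y)*Q[...,0]-np.cos(y)*Q[...,1]
dark=I.max(-1)<75
print(t,o["contact_force"],o["gripper_width"])
for lo,hi in((15,40),(-40,-15)):
    m=dark&(abs(tx-10)<4)&(ty>lo)&(ty<hi)&(P[...,2]>8); q=P[m][:,2]; print(lo,np.sort(q)[:12].round(0),"ty",np.percentile(ty[m],[5,95]).round(0) if m.any() else "")
E
python3 tip.py
```

```text
[522.73025993 220.59187476  28.00754579] [ 0.49444328  0.52536397 -0.32096451] 0.5296931570932382
15 [ 65.  68.  73.  80.  82. 166. 167. 168. 168. 169. 228. 262.] ty [16. 38.]
-40 [ 64.  72.  76.  79.  81.  90.  96. 123. 361. 361. 362. 362.] ty [-35. -18.]
```

Call:
apply_moves(targets=[{"tx": 0,"ty": 0,"tz": 0.004,"ax": 0,"ay": 0,"az": 0,"gripper": 0.05},{"tx": 0,"ty": 0,"tz": 0.008,"ax": 0,"ay": 0,"az": 0,"gripper": 0.05},{"tx": 0,"ty": 0,"tz": 0.012,"ax": 0,"ay": 0,"az": 0,"gripper": 0.05},{"tx": 0,"ty": 0,"tz": 0.012,"ax": 0,"ay": 0,"az": 0,"gripper": 0.05}])

```text
time_s: 14.95
position: [522.9, 220.7, 16.4]
tool_rot: [-2.858, -1.303, 0.002]
contact_force: [1.2, 0.3, 0.5]
gripper_width: 0.527
finger_force: 0.0
```

```bash
python3 tip.py
```

```text
[522.88646803 220.66260995  16.36767989] [1.20586851 0.3325113  0.53983344] 0.526953425761775
15 [ 55.  64. 134. 138. 154. 155. 155. 156. 157. 215. 225. 262.] ty [18. 38.]
-40 [ 47.  54.  56.  64.  64.  74.  82. 348. 349. 350. 350. 350.] ty [-37. -19.]
```

Call:
apply_moves(targets=[{"tx": 0,"ty": 0,"tz": 0.003,"ax": 0,"ay": 0,"az": 0,"gripper": 0.05},{"tx": 0,"ty": 0,"tz": 0.006,"ax": 0,"ay": 0,"az": 0,"gripper": 0.05},{"tx": 0,"ty": 0,"tz": 0.008,"ax": 0,"ay": 0,"az": 0,"gripper": 0.05},{"tx": 0,"ty": 0,"tz": 0.008,"ax": 0,"ay": 0,"az": 0,"gripper": 0.05},{"tx": 0,"ty": 0,"tz": 0.008,"ax": 0,"ay": 0,"az": 0,"gripper": 0.015},{"tx": 0,"ty": 0,"tz": 0.008,"ax": 0,"ay": 0,"az": 0,"gripper": 0.015},{"tx": 0,"ty": 0,"tz": 0.008,"ax": 0,"ay": 0,"az": 0,"gripper": 0.015},{"tx": 0,"ty": 0,"tz": 0.008,"ax": 0,"ay": 0,"az": 0,"gripper": 0.015},{"tx": 0,"ty": 0,"tz": 0.008,"ax": 0,"ay": 0,"az": 0,"gripper": 0.015},{"tx": 0,"ty": 0,"tz": 0.008,"ax": 0,"ay": 0,"az": 0,"gripper": 0.015},{"tx": 0,"ty": 0,"tz": 0.008,"ax": 0,"ay": 0,"az": 0,"gripper": 0.015}], squeeze=20)

```text
time_s: 15.92
position: [523.3, 220.8, 9.3]
tool_rot: [2.858, 1.303, 0.0]
contact_force: [-0.7, 0.2, 0.5]
gripper_width: 0.312
finger_force: 20.0
```

```bash
python3 tip.py
```

```text
[523.31685326 220.80995308   9.28802793] [-0.69715113  0.17111045  0.50480978] 0.312488044632903
15 [ 20.  42.  43.  55. 129. 131. 136. 145. 147. 148. 149. 153.] ty [17. 38.]
-40 [ 43.  46.  48.  51.  63.  69.  76. 341. 341. 343. 343. 343.] ty [-36. -17.]
```

The knob is gripped (29.7 mm, 20 N). I lift it and carry it over the tube.

Call:
apply_moves(targets=[{"tx": 0,"ty": 0,"tz": -0.01,"ax": 0,"ay": 0,"az": 0,"gripper": 0.015},{"tx": 0,"ty": 0,"tz": -0.04,"ax": 0,"ay": 0,"az": 0,"gripper": 0.015},{"tx": 0,"ty": 0,"tz": -0.08,"ax": 0,"ay": 0,"az": 0,"gripper": 0.015},{"tx": 0,"ty": 0,"tz": -0.12,"ax": 0,"ay": 0,"az": 0,"gripper": 0.015},{"tx": 0,"ty": 0,"tz": -0.155,"ax": 0,"ay": 0,"az": 0,"gripper": 0.015},{"tx": 0,"ty": 0,"tz": -0.17,"ax": 0,"ay": 0,"az": 0,"gripper": 0.015},{"tx": -0.01,"ty": 0.014,"tz": -0.17,"ax": 0,"ay": 0,"az": 0,"gripper": 0.015},{"tx": -0.025,"ty": 0.036,"tz": -0.17,"ax": 0,"ay": 0,"az": 0,"gripper": 0.015},{"tx": -0.042,"ty": 0.06,"tz": -0.17,"ax": 0,"ay": 0,"az": 0,"gripper": 0.015},{"tx": -0.06,"ty": 0.086,"tz": -0.17,"ax": 0,"ay": 0,"az": 0,"gripper": 0.015},{"tx": -0.08,"ty": 0.115,"tz": -0.17,"ax": 0,"ay": 0,"az": 0,"gripper": 0.015},{"tx": -0.1,"ty": 0.143,"tz": -0.17,"ax": 0,"ay": 0,"az": 0,"gripper": 0.015},{"tx": -0.118,"ty": 0.169,"tz": -0.17,"ax": 0,"ay": 0,"az": 0,"gripper": 0.015},{"tx": -0.133,"ty": 0.191,"tz": -0.17,"ax": 0,"ay": 0,"az": 0,"gripper": 0.015},{"tx": -0.143,"ty": 0.205,"tz": -0.17,"ax": 0,"ay": 0,"az": 0,"gripper": 0.015},{"tx": -0.1476,"ty": 0.2117,"tz": -0.17,"ax": 0,"ay": 0,"az": 0,"gripper": 0.015},{"tx": -0.1476,"ty": 0.2117,"tz": -0.17,"ax": 0,"ay": 0,"az": 0,"gripper": 0.015},{"tx": -0.1476,"ty": 0.2117,"tz": -0.17,"ax": 0,"ay": 0,"az": 0,"gripper": 0.015},{"tx": -0.1476,"ty": 0.2117,"tz": -0.17,"ax": 0,"ay": 0,"az": 0,"gripper": 0.015}])

```text
time_s: 17.55
position: [585.9, -28.3, 179.4]
tool_rot: [-2.858, -1.304, 0.0]
contact_force: [-0.6, 0.9, -0.5]
gripper_width: 0.311
finger_force: 20.0
```

Run:
```python
from h import *
o=robot.get_obs(); print(o["position"],o["gripper_width"],o["finger_force"])
f=grab_frame("scene");P=cloud(f);I=f["img"].astype(int)
near=np.hypot(P[...,0]-585,P[...,1]+30)<60
b=near&(I[...,2]>110)&(I[...,0]<110)&(P[...,2]>150); q=P[b]; print("cap",len(q),np.percentile(q[:,2],[5,25,50,75,95]).round(0)); q=q[(abs(q[:,2]-np.median(q[:,2]))<7)]; print(cv2.minEnclosingCircle(q[:,:2].astype(np.float32)))
q=P[near&(P[...,2]>125)&(P[...,2]<142)&(I.min(-1)>90)]; print("rim",len(q),q.mean(0),q.min(0),q.max(0))
save("over.png",cv2.resize(f["img"][130:230,260:380],(720,600),interpolation=cv2.INTER_CUBIC))
```

```text
[585.92525306 -28.34463218 179.40184208] 0.31077447615727694 19.993024170398712
cap 114 [189. 191. 192. 194. 198.]
((585.49853515625, -26.702573776245117), 33.59625244140625)
rim 42 [592.99878335 -17.56316142 132.34311126] [560.94776437 -53.57242318 125.16807288] [614.96722785  -0.85049628 138.92403695]
```

View pics/over.png

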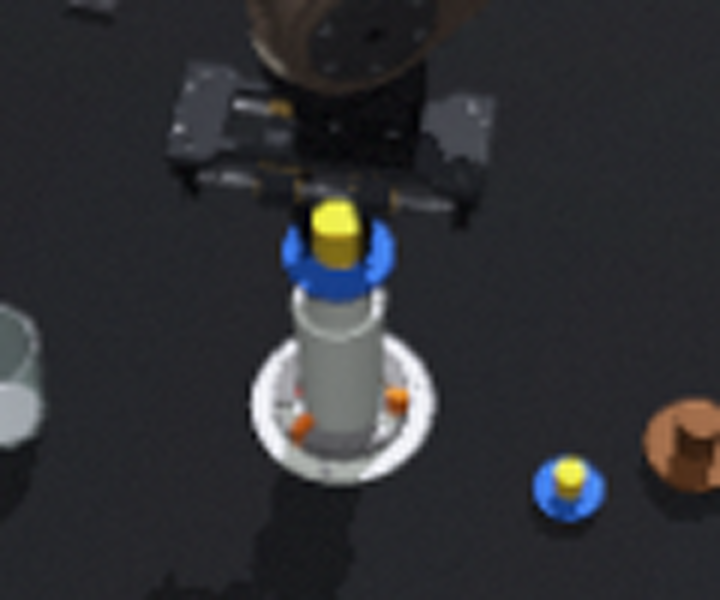

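The crop shows the cap upright above the tube's rim, about 2 mm off in y. Correct and lower.

Call:
apply_moves(targets=[{"tx": -0.0012,"ty": 0.0014,"tz": 0.01,"ax": 0,"ay": 0,"az": 0,"gripper": 0.015},{"tx": -0.0012,"ty": 0.0014,"tz": 0.02,"ax": 0,"ay": 0,"az": 0,"gripper": 0.015},{"tx": -0.0012,"ty": 0.0014,"tz": 0.03,"ax": 0,"ay": 0,"az": 0,"gripper": 0.015},{"tx": -0.0012,"ty": 0.0014,"tz": 0.034,"ax": 0,"ay": 0,"az": 0,"gripper": 0.015},{"tx": -0.0012,"ty": 0.0014,"tz": 0.037,"ax": 0,"ay": 0,"az": 0,"gripper": 0.015},{"tx": -0.0012,"ty": 0.0014,"tz": 0.04,"ax": 0,"ay": 0,"az": 0,"gripper": 0.015},{"tx": -0.0012,"ty": 0.0014,"tz": 0.043,"ax": 0,"ay": 0,"az": 0,"gripper": 0.015},{"tx": -0.0012,"ty": 0.0014,"tz": 0.045,"ax": 0,"ay": 0,"az": 0,"gripper": 0.015},{"tx": -0.0012,"ty": 0.0014,"tz": 0.045,"ax": 0,"ay": 0,"az": 0,"gripper": 0.015},{"tx": -0.0012,"ty": 0.0014,"tz": 0.045,"ax": 0,"ay": 0,"az": 0,"gripper": 0.015}])

```text
time_s: 18.43
position: [586.6, -31.3, 134.3]
tool_rot: [2.858, 1.303, 0.0]
contact_force: [-0.5, 0.2, -1.6]
gripper_width: 0.307
finger_force: 20.0
```

Call:
apply_moves(targets=[{"tx": 0,"ty": 0,"tz": 0.001,"ax": 0,"ay": 0,"az": 0,"gripper": 0.015},{"tx": 0,"ty": 0,"tz": 0.002,"ax": 0,"ay": 0,"az": 0,"gripper": 0.015},{"tx": 0,"ty": 0,"tz": 0.003,"ax": 0,"ay": 0,"az": 0,"gripper": 0.015},{"tx": 0,"ty": 0,"tz": 0.004,"ax": 0,"ay": 0,"az": 0,"gripper": 0.015},{"tx": 0,"ty": 0,"tz": 0.004,"ax": 0,"ay": 0,"az": 0,"gripper": 0.015},{"tx": 0,"ty": 0,"tz": 0.004,"ax": 0,"ay": 0,"az": 0,"gripper": 0.015}])

```text
time_s: 18.93
position: [586.5, -31.3, 130.2]
tool_rot: [2.859, 1.303, -0.0]
contact_force: [-0.3, 0.3, -1.4]
gripper_width: 0.311
finger_force: 20.0
```

Call:
apply_moves(targets=[{"tx": 0.0007,"ty": -0.0007,"tz": 0.0005,"ax": 0,"ay": 0,"az": 0,"gripper": 0.015},{"tx": 0.0007,"ty": -0.0007,"tz": 0.001,"ax": 0,"ay": 0,"az": 0,"gripper": 0.015},{"tx": 0.0007,"ty": -0.0007,"tz": 0.0015,"ax": 0,"ay": 0,"az": 0,"gripper": 0.015},{"tx": 0.0007,"ty": -0.0007,"tz": 0.0015,"ax": 0,"ay": 0,"az": 0,"gripper": 0.015},{"tx": 0.0007,"ty": -0.0007,"tz": 0.0015,"ax": 0,"ay": 0,"az": 0,"gripper": 0.015}])

```text
time_s: 19.35
position: [586.6, -30.2, 129.3]
tool_rot: [2.858, 1.303, 0.001]
contact_force: [-1.7, 0.6, 5.6]
gripper_width: 0.311
finger_force: 20.0
```

Contact at exactly the expected height (129.3). Release and lift away.

Call:
apply_moves(targets=[{"tx": 0,"ty": 0,"tz": -0.0005,"ax": 0,"ay": 0,"az": 0,"gripper": 0.06},{"tx": 0,"ty": 0,"tz": -0.0005,"ax": 0,"ay": 0,"az": 0,"gripper": 0.06},{"tx": 0,"ty": 0,"tz": -0.0005,"ax": 0,"ay": 0,"az": 0,"gripper": 0.06},{"tx": 0,"ty": 0,"tz": -0.0005,"ax": 0,"ay": 0,"az": 0,"gripper": 0.06},{"tx": 0,"ty": 0,"tz": -0.0005,"ax": 0,"ay": 0,"az": 0,"gripper": 0.06},{"tx": 0,"ty": 0,"tz": -0.0005,"ax": 0,"ay": 0,"az": 0,"gripper": 0.06},{"tx": 0,"ty": 0,"tz": -0.02,"ax": 0,"ay": 0,"az": 0,"gripper": 0.06},{"tx": 0,"ty": 0,"tz": -0.05,"ax": 0,"ay": 0,"az": 0,"gripper": 0.06},{"tx": 0,"ty": 0,"tz": -0.09,"ax": 0,"ay": 0,"az": 0,"gripper": 0.06},{"tx": 0,"ty": 0,"tz": -0.12,"ax": 0,"ay": 0,"az": 0,"gripper": 0.06},{"tx": 0,"ty": 0,"tz": -0.12,"ax": 0,"ay": 0,"az": 0,"gripper": 0.06},{"tx": -0.1,"ty": 0.05,"tz": -0.12,"ax": 0,"ay": 0,"az": 0,"gripper": 0.06},{"tx": -0.1,"ty": 0.05,"tz": -0.12,"ax": 0,"ay": 0,"az": 0,"gripper": 0.06},{"tx": -0.1,"ty": 0.05,"tz": -0.12,"ax": 0,"ay": 0,"az": 0,"gripper": 0.06},{"tx": -0.1,"ty": 0.05,"tz": -0.12,"ax": 0,"ay": 0,"az": 0,"gripper": 0.06},{"tx": -0.1,"ty": 0.05,"tz": -0.12,"ax": 0,"ay": 0,"az": 0,"gripper": 0.06},{"tx": -0.1,"ty": 0.05,"tz": -0.12,"ax": 0,"ay": 0,"az": 0,"gripper": 0.06}])

```text
time_s: 20.77
position: [558.6, -138.3, 248.4]
tool_rot: [-2.858, -1.302, 0.0]
contact_force: [0.3, -0.3, 0.1]
gripper_width: 0.632
finger_force: 0.0
```

Run:
```python
from h import *
print(robot.get_obs()["joint_velocities"].round(3))
f=grab_frame("scene");P=cloud(f);I=f["img"].astype(int)
near=np.hypot(P[...,0]-585,P[...,1]+30)<70
q=P[near&(I[...,2]>110)&(I[...,0]<110)&(P[...,2]>100)]; print("flange",len(q),np.percentile(q[:,2],[10,50,90]).round(0),cv2.minEnclosingCircle(q[:,:2].astype(np.float32)))
q=P[near&(I[...,0]>150)&(I[...,2]<90)&(I[...,1]>150)&(P[...,2]>120)]; print("knob",len(q),np.percentile(q[:,2],[10,50,90]).round(0))
save("end.png",cv2.resize(f["img"][130:230,260:380],(720,600),interpolation=cv2.INTER_CUBIC))
```

```text
[ 0.02  -0.001 -0.003 -0.002  0.003 -0.002]
flange 140 [139. 142. 145.] ((586.3405151367188, -27.926860809326172), 34.00978088378906)
knob 24 [173. 177. 180.]
```

View pics/end.png

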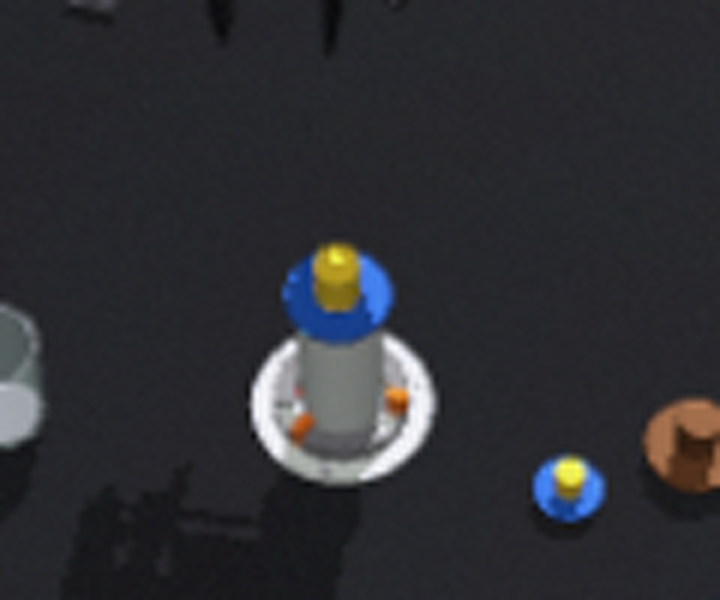

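The cap sits level on the tube's rim, with the flange top at z≈142 as expected, and the tube is still locked. Handing in.

```bash
python3 -c "
from bench import ticket
print(ticket.close_job())"
```

```text
the job is handed in; nothing more can be done
None
```

The tube is locked under the ring and the cap is home on its rim, by the last camera check; I handed the job in at about 21 s, but the judge's verdict was not shown.

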